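# Hang the hardware pail on the pad hook

### The job

Raise the bail of the small red hardware pail upright while the pail still stands on the bench, then carry the pail by its bail to the hook stand and gently hang it fully home: the bail's steel crossbar past the bumps, in the pockets of both prongs under their curled tips and holding both orange pads down. The hook block was clamped at an unknown height, so feel for the prongs and never press or knock the pail hard against the stand; keep the pail from tipping over, leave it hanging still and let go, and leave the dish, the breadboard and the circuit board where they are.

Things in the scene. Friction and masses are not known exactly. Their poses are not given: they have to be found in the camera images.
- pail: Loose red steel pail with hardware in it, 0.45 to 0.75 kg with its bail. 80 mm high, radius 38 mm at the foot, 46 mm at the rim. Origin: centre of its underside; z up. The bail's pivots lie 72 mm above the origin at y = +52 and -52 mm, so the hinge axis runs along the pail's y. At joint bail = 0 the bail lies flat towards the pail's -x.
- bail (a joint): Angle of the pail's wire bail: 0 = lying flat (level) towards the pail's -x, 1.57 = upright over the pail; range 0 to 2.3. Starts at 0. Low friction: it falls flat again if let go before about 1.6. The bail is 95 mm from pivot axis to crossbar; legs 5 mm thick at y = +52 and -52 mm.
- bail_mid (a point): Middle of the bail's straight crossbar, on its axis. The crossbar is a round steel rod 8 mm thick, 94 mm long, along the pail's y axis (the point's y too). Its middle 50 mm carries a black grip sleeve, 13 mm thick, that turns freely on the rod, so the bail can swing in a pinch; the bare rod on either side goes on the prongs.
- stand: Fixed stand. Origin on the bench midway below its two pockets; z up; x points back to the post (20 mm thick, x = 95 mm, top at 215 mm). Base x -65..125 mm, 100 wide, 8 thick. Two rigid level steel prongs, 7 mm thick, at y = +36 and -36 mm, reach to -x from a blue block (x 78..112 mm, 90 wide, top 9 mm above prong axis). Prong axis clamped at an UNMEASURED height, 190 to 220 mm.
- mouth (a point): Fixed point of the stand, x = 38 mm, 205 mm up (mid of the possible heights, NOT the true prong height). Here the bail comes down onto the prongs' level run (x from 24 to 78 mm, open above); the resting crossbar's axis is 7.5 mm above the prong axis. Towards -x follows a bump, crest at x = 13 mm, 4.5 mm above the run, then the pocket. Pail on stand: never over 18 N.
- pocket (a point): As mouth, but at x = 0. Pocket floor: x 6 to -4.5 mm, level with the run, covered by an orange pad. Then an upright tip, axis x = -9 mm, curled back over the pocket as a lip ending at x = 9.5 mm. Lip underside 20 mm, top 28 mm above prong axis. Crossbar axis clears the bump at 12 mm and the lip at 16 mm above prong axis, meets the tip at about x = -1.5 mm, then is lowered onto the pads.
- pad_l (a joint): How far the left pad (prong at y = +36 mm) is pressed down, in m: 0 free, 0.0025 fully down (about 1 N), when the crossbar rests on the pocket floor. Pad 10 mm by 13 mm, orange.
- pad_r (a joint): The same for the right pad (prong at y = -36 mm).
- dish: Loose clear round dish, 72 mm across, 16 mm high, origin at the centre of its underside. To be left alone.
- breadboard: Loose white breadboard, 55 x 165 x 10 mm, origin at the centre of its underside. To be left alone.
- board: Loose red circuit board with green parts, 70 x 100 mm, 26 mm high, origin at the centre of its underside. To be left alone.
Things that resemble listed ones, but are neither listed nor needed, are in the scene too. There is more than one size of the pail; the job needs the smaller.

How it is judged (in metres and radians):
On the way:
1. the bail is upright (within 0.27 rad) over the pail, which still stands on the bench (value of joint bail between 1.3 and 1.84 rad and height (world z) of pail below 0.006 m and angle between pail's own z axis and vertical below 0.15 rad), for 0.2 s.
At the end, for the whole second after the job is handed in: The pail hangs still (under 0.05 m/s) and level (within 0.2 rad) from the stand, its underside more than 20 mm above the bench, the crossbar in both pockets (its middle between -6 and +10 mm along the stand's x) and both pads pressed more than 1.3 mm; the robot has let go (value of joint each of pad_l, pad_r above 0.0013 m and x of bail_mid in the frame of stand between -0.006 and 0.01 m and contact force between pail and stand above 2.5 N and height (world z) of pail above 0.02 m and angle between pail's own z axis and vertical below 0.2 rad and linear speed of pail below 0.05 m/s); the robot touches nothing.
It fails at once if the pail or its bail presses or knocks on the stand with more than 18 N (contact force between pail and stand above 18 N).
It fails at once if the pail tips by more than 0.6 rad (angle between pail's own z axis and vertical above 0.6 rad).
It fails at once if the dish, breadboard or circuit board is shifted by more than 20 mm (distance of any of dish, breadboard, board from where it was at the start of the episode above 0.02 m).
It also fails if it takes over 67 s, if anything falls off the work surface, if the arm or the gripper's body presses on something with over 40 N, if the wrist force passes 120 N, or if a joint passes its speed limit or range.

### The arm

A 6-joint arm with a two-finger parallel gripper is mounted at the origin on the work surface. World frame = base frame: x ahead of the robot, y to its left, z up, the work surface at z = 0. Lengths are in m, angles in degrees, forces in N, time in s.
With the tool pointing down it reaches from about 0.325 to 0.9 m from the base axis. Payload 6.1 kg.
Tool frame: the origin (TCP) lies on the mounting face of the last link; the fingertips stand nose_length ahead of it and the grasp point (between the pads) lies 164 mm ahead of it (nose_length is the distance from the TCP to the fingertips, in m); z points along the fingers, x is the direction in which the jaws open and shut, and the axes are right-handed (so a half turn about z gives the same grasp; the last joint's range is limited). The gripper opens to 87 mm and grips with 3 to 60 N. Pads are 19 mm wide; open, the fingers measure 117 mm over their backs; the gripper's body (75 mm by 190 mm) begins 51 mm behind the grasp point.
Start: joints at [-80.621, 12.628, 87.462, -0, 79.91, -7.225], TCP at [0.179, -0.599, 0.405] pointing down, gripper open.
Joint ranges: [-170.65, 170.65], [-52.31, 119.04], [5.05, 147.46], [-71.25, 251.25], [11.57, 151.72], [-153.62, 153.62]. Speed limits (degrees/s): [147.25, 147.25, 172.46, 180, 180, 180].

### API

Orientations are given as [roll, pitch, yaw] about the fixed x, y, z axes, in that order (R = Rz(yaw) Ry(pitch) Rx(roll)).
In Python, from plant import * gives the robot as it stands.
- The arm moves only by the tool drive_tool, never from a script. Its argument "steps" is a list of rows, each a list of 3 entries, a list of its own where there are three numbers: the finger opening in m, from 0 to 0.087, then the shift along the tool's x, y, z in m, then the turn, a rotation vector about the tool's x, y, z in rad. A call has 1 to 8 rows; each row is the pose to reach, as a shift and turn from the pose measured when the call began, along the tool's axes at that moment; what a row does not reach only later rows make up. A row lasts 1/12 s, in which the tool goes at most 41.7 mm and 7.16 degrees, less where a joint would pass 70% of its speed; a pose out of reach is approached as far as the arm can. A call with a gripper value outside its range is refused whole. The fingers move at their own pace and stop on an object; the grip force is fixed at half the most. Time passes only in rows, so rows that repeat a pose let the fingers close. It gives the time, the measured TCP pose, the force and the opening at its end, in the units of the state.
- sense(): the state, without advancing time (a new reading comes with each control period).
- camera(name): name is "scene" or "top" or "wrist"; returns (picture, depth): 420x560x3 uint8, red, green, blue; 420x560 float32, m along the optical axis (not along the pixel's ray), 0 where there is no reading.
- camera_params(name): a dict with "mtx" (3x3 intrinsics, pixels), "dist_coeffs" ([k1, k2, p1, p2, k3] as OpenCV has them; the pictures are not rectified), "extrinsics" (4x4, takes a point from world to camera coordinates); the wrist camera has in their place "mount" (4x4, takes a point from camera to tool coordinates, whose origin is the TCP and whose axes are the tool frame's). Camera axes: x right, y down, z forward; pixel columns grow to the right and rows downward; lengths in m; the calibration is good to about 2 mm. A picture is of the moment at which its call begins: read the wrist's pose just before it. camera_params takes no time and is no camera call.
- finish_job(): hands the job in, once; it reports no verdict.
The state is a dict: "time_s": time; "joint_positions": joint angles; "qvel": joint speeds; "tau": joint torques, N m; "eef_pos": TCP position; "tcp_rot": TCP orientation; "contact_force": force on the tool from outside, world axes, zero at the start; "torque": the same for the moment, N m; "finger_gap": finger opening in m.
Only numpy, scipy, OpenCV 4.12 (cv2) and the standard library are available. Lean on these libraries where they do the work, as an engineer would, in place of code of your own. Each camera call takes 0.05 s, during which the arm holds its last target. There are 200 camera calls.

## Working session

There is one attempt and no reset: what is moved stays moved. The work goes in short steps, Python scripts to look and compute and a tool call to move; the robot and the scene stay as the last step left them, time stands still between calls to the robot, and variables do not carry over. Pictures are saved under pics/ and viewed, about 8 in all and at most 12, crops included, and the job is handed in when it is done.

Besides the shell and the picture viewer there is one more tool, called by a JSON object that holds its "name" and its "arguments". drive_tool: Moves the arm, as the interface text tells. Its arguments: {"type":"object","properties":{"steps":{"type":"array","items":{"type":"array"}}},"required":["steps"]}

```bash
ls; mkdir -p pics; cat > h.py <<'E'
from plant import *
import numpy as np, cv2
from scipy.spatial.transform import Rotation as Ro
def T_tool(s=None):
    s=s or sense(); T=np.eye(4); T[:3,:3]=Ro.from_euler('xyz',s['tcp_rot'],degrees=True).as_matrix(); T[:3,3]=s['eef_pos']; return T
def cam2world(name,T=None):
    p=camera_params(name)
    if name=='wrist': return (T_tool() if T is None else T)@np.array(p['mount'])
    return np.linalg.inv(np.array(p['extrinsics']))
def px(name,uv,depth,C):
    p=camera_params(name)
    n=cv2.undistortPoints(np.array([[uv]],float),np.array(p['mtx']),np.array(p['dist_coeffs'])).ravel()
    return (C@np.array([n[0]*depth,n[1]*depth,depth,1]))[:3]
def cloud(name,d,C):
    p=camera_params(name); h,w=d.shape
    g=np.stack(np.meshgrid(np.arange(w),np.arange(h)),-1).reshape(-1,1,2).astype(float)
    n=cv2.undistortPoints(g,np.array(p['mtx']),np.array(p['dist_coeffs'])).reshape(h,w,2)
    P=np.dstack([n[...,0]*d,n[...,1]*d,d]); return P@C[:3,:3].T+C[:3,3]
def shot(name,fn):
    C=cam2world(name); im,d=camera(name); np.savez('pics/'+fn+'.npz',im=im,d=d,C=C)
    cv2.imwrite('pics/'+fn+'.png',im[...,::-1]); return im,d,C
E
python3 - <<'E'
from h import *
print(sense())
a,_,_=shot('scene','s0'); b,_,_=shot('top','t0')
cv2.imwrite('pics/both.png',cv2.resize(np.vstack([a,b])[...,::-1],(560,840))[:,:]) 
E
```

```text
pics
{'time_s': 0.0, 'joint_positions': array([-8.06205484e+01,  1.26747477e+01,  8.75240301e+01, -1.38440699e-04,
        7.99087664e+01, -7.22409659e+00]), 'qvel': array([-0.0102101 ,  0.00764463, -0.1357544 , -0.03322682, -0.09913163,
       -0.03988055]), 'tau': array([ 3.78016521e-04, -4.94613504e+01, -3.87375855e+01,  6.99550286e-02,
        5.72617049e-02, -1.25980400e-04]), 'eef_pos': array([ 0.1785554 , -0.59868283,  0.40365828]), 'tcp_rot': array([-1.79986611e+02,  1.06707680e-01, -7.33964149e+01]), 'contact_force': array([-0.85606336,  0.8947062 ,  0.80625293]), 'torque': array([-0.01884909, -0.00701798,  0.03016465]), 'finger_gap': 0.0871898788590062}
```

View pics/s0.png

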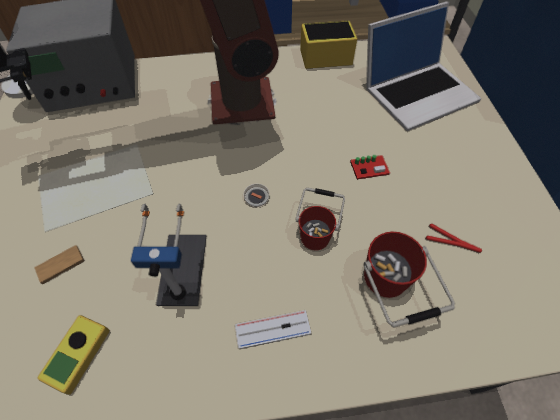

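View pics/t0.png

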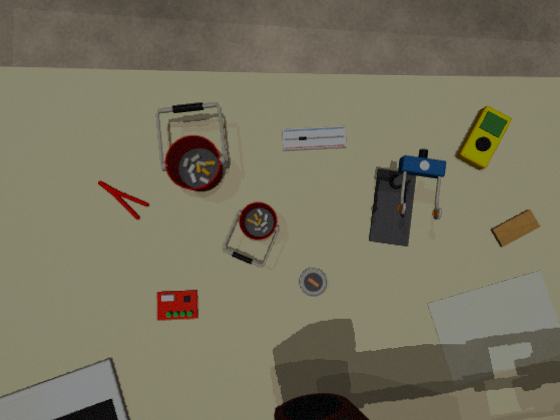

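Scene: small pail at (318,228) with its bail's sleeve at (325,193), large decoy pail at (393,265), stand at (170,255). In the top view: small pail (258,221), sleeve (243,258), large pail (195,163), stand prong tips with orange (402,208) and (437,213), block (422,167). Other red items are the pliers (123,197) and the board (178,305).

```bash
python3 - <<'E'
from h import *
z=np.load('pics/t0.npz'); im,d,C=z['im'],z['d'],z['C']; P=cloud('top',d,C)
z2=np.load('pics/s0.npz'); P2=cloud('scene',z2['d'],z2['C'])
def pr(n,P,u,v,k=1):
    q=P[v-k:v+k+1,u-k:u+k+1].reshape(-1,3); print(n,np.round(np.median(q,0),4),np.round(q[np.argmax(q[:,2])],4))
for n,u,v in [('sleeve',243,258),('slL',234,254),('slR',252,262),('cornerL',228,250),('cornerR',263,264),('pailc',258,221),('block',422,167),('tipL',402,208),('tipR',437,213),('dish',313,282),('board',178,305),('bread',314,138),('bigpail',195,163),('bigsleeve',188,107),('base',380,240),('base2',412,185)]: pr(n,P,u,v)
for n,u,v in [('sleeve',325,193),('pail',318,232),('tipL',145,209),('tipR',180,208),('block',155,257)]: pr('s '+n,P2,u,v)
# rim fit of small pail: points z 0.07..0.09 near
for PP,imm,nm in [(P,im,'t'),(P2,z2['im'],'s')]:
    near=np.hypot(PP[...,0]-P[221,258,0],PP[...,1]-P[221,258,1])<.062
    red=(imm[...,0]>90)&(imm[...,1]<60)&(imm[...,2]<60) if 0 else (imm[...,0].astype(int)-imm[...,1]>50)
    m=near&red&(PP[...,2]>.074)&(PP[...,2]<.088); q=PP[m]
    if len(q)>5:
        A=np.c_[2*q[:,:2],np.ones(len(q))]; s=np.linalg.lstsq(A,(q[:,:2]**2).sum(1),rcond=None)[0]
        print(nm,'rim',len(q),s[:2],np.sqrt(s[2]+s[0]**2+s[1]**2), q[:,2].mean())
    blk=(imm[...,2].astype(int)-imm[...,0]>50)&(PP[...,2]>.17)&(PP[...,2]<.26); q=PP[blk]
    if len(q): 
        print(nm,'block',len(q),q.mean(0),np.percentile(q,[2,50,98],axis=0).round(3).tolist())
        t=q[q[:,2]>np.percentile(q[:,2],90)-.004]; print(cv2.minAreaRect((t[:,:2]*1000).astype(np.float32)),t[:,2].mean())
c1=np.vstack([z2['im'][160:280,260:390]]); c2=im[180:290,200:300]
c3=z2['im'][190:315,110:215]; c4=im[140:250,360:460]
f=lambda x:cv2.resize(x,(390,290),interpolation=cv2.INTER_CUBIC)
cv2.imwrite('pics/c.png',np.vstack([np.hstack([f(c1),f(c2)]),np.hstack([f(c3),f(c4)])])[...,::-1])
E
```

```text
sleeve [0.4619 0.1835 0.0797] [0.4619 0.1834 0.0818]
slL [0.4709 0.2054 0.0771] [0.4709 0.2049 0.0807]
slR [0.4528 0.1624 0.0778] [0.4506 0.1643 0.082 ]
cornerL [0.4795 0.2275 0.0037] [0.4777 0.2196 0.0775]
cornerR [0.4483 0.1366 0.0733] [0.4485 0.1341 0.0757]
pailc [0.5525 0.1531 0.0367] [0.5523 0.1505 0.0389]
block [ 0.6576 -0.1927  0.2156] [ 0.6548 -0.1898  0.2184]
tipL [ 0.5704 -0.148   0.2313] [ 0.5682 -0.1457  0.2329]
tipR [ 0.5634 -0.2212  0.2125] [ 0.5615 -0.2173  0.2325]
dish [0.403  0.0131 0.0077] [0.4031 0.0158 0.0111]
board [0.3412 0.3496 0.0077] [0.3415 0.3462 0.0112]
bread [0.7726 0.0143 0.0101] [0.7746 0.0146 0.013 ]
bigpail [0.6941 0.3133 0.0433] [0.6915 0.3075 0.0562]
bigsleeve [0.8131 0.3191 0.1098] [0.8142 0.3204 0.114 ]
base [ 0.5112 -0.1564  0.0084] [ 0.5111 -0.1526  0.0129]
base2 [ 0.6541 -0.2396  0.008 ] [ 0.651  -0.2361  0.0102]
s sleeve [0.4689 0.1874 0.0748] [0.4668 0.1876 0.0778]
s pail [0.5569 0.1564 0.0332] [0.5605 0.1582 0.0361]
s tipL [ 0.5578 -0.2198  0.2142] [ 0.5669 -0.2179  0.231 ]
s tipR [ 0.5717 -0.1467  0.2281] [ 0.5772 -0.1468  0.233 ]
s block [ 0.6722 -0.1946  0.2151] [ 0.6744 -0.1961  0.216 ]
t rim 130 [0.55010215 0.15089858] 0.043589915544597284 0.07932344249045972
t block 546 [ 0.66090246 -0.19641655  0.2148347 ] [[0.644, -0.238, 0.212], [0.661, -0.194, 0.215], [0.678, -0.155, 0.218]]
((661.6347045898438, -196.74801635742188), (87.02278137207031, 31.32938003540039), 82.77035522460938) 0.215136651232051
s rim 104 [0.55184763 0.150893  ] 0.044234957610511175 0.07977106489745972
s block 564 [ 0.66488067 -0.19610684  0.21405311] [[0.647, -0.238, 0.212], [0.665, -0.193, 0.214], [0.682, -0.155, 0.217]]
((664.195556640625, -196.62161254882812), (86.2861328125, 31.476398468017578), 83.12834167480469) 0.21408408789223687
```

View pics/c.png

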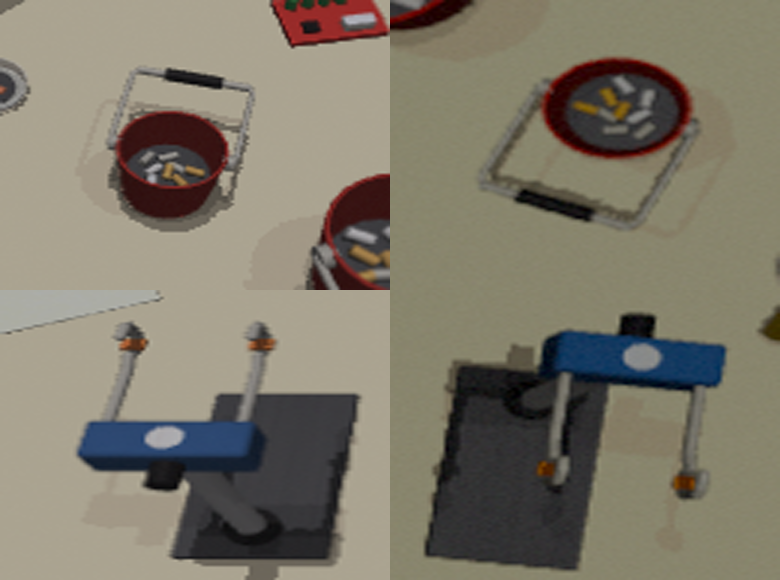

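The close crop confirms the small pail: it matches on 45 mm rim radius and 80 mm height, and its bail is flat towards the robot. Its yaw is about -20.5°, with the sleeve at about (0.464, 0.184, 0.075). Stand: origin about (0.569, -0.185), yaw about -6°, prong axis about 0.205.

```bash
cat >> h.py <<'E'
def go(x,y,z,yaw,q=True):
    "shift+turn in tool axes from now to TCP target (tool down, yaw in deg)"
    s=sense(); T=T_tool(s); R=Ro.from_euler('xyz',[180,0,yaw],degrees=True).as_matrix()
    sh=T[:3,:3].T@(np.array([x,y,z])-T[:3,3]); rv=Ro.from_matrix(T[:3,:3].T@R).as_rotvec()
    print('t',round(s['time_s'],2),'pos',s['eef_pos'].round(4),s['tcp_rot'].round(2),'F',s['contact_force'].round(2),'gap',round(s['finger_gap'],4))
    print('shift',sh.round(4).tolist(),'rv',rv.round(4).tolist(),'rows',round(np.linalg.norm(sh)/.0417,1))
E
python3 - <<'E'
from h import *
go(.464,.184,.36,-20.5)
E
```

```text
t 0.1 pos [ 0.1786 -0.5987  0.4037] [-1.7999e+02  1.0000e-01 -7.3400e+01] F [-0.88  0.2  -0.84] gap 0.0875
shift [-0.6684, -0.4972, 0.045] rv [-0.001, 0.0015, -0.9232] rows 20.0
```

{"name": "drive_tool", "arguments": {"steps": [[0.04, [-0.034, -0.025, 0], [0, 0, 0]], [0.04, [-0.068, -0.05, 0], [0, 0, 0]], [0.04, [-0.1, -0.075, 0], [0, 0, 0]], [0.04, [-0.134, -0.1, 0], [0, 0, 0]], [0.04, [-0.168, -0.125, 0], [0, 0, 0]], [0.04, [-0.2, -0.15, 0], [0, 0, 0]], [0.04, [-0.234, -0.174, 0], [0, 0, 0]], [0.04, [-0.268, -0.2, 0], [0, 0, 0]]]}}

```text
time_s: 0.77
eef_pos: [0.2931, -0.2839, 0.4038]
tcp_rot: [-180.0, 0.1, -73.4]
contact_force: [1.1, -0.5, 0.0]
finger_gap: 0.0438
```

{"name": "drive_tool", "arguments": {"steps": [[0.04, [-0.034, -0.025, 0], [0, 0, -0.1]], [0.04, [-0.068, -0.05, 0], [0, 0, -0.2]], [0.04, [-0.1, -0.075, 0], [0, 0, -0.3]], [0.04, [-0.134, -0.1, 0], [0, 0, -0.4]], [0.04, [-0.168, -0.125, 0], [0, 0, -0.5]], [0.04, [-0.2, -0.15, 0], [0, 0, -0.6]], [0.04, [-0.234, -0.174, 0], [0, 0, -0.7]], [0.04, [-0.268, -0.2, 0], [0, 0, -0.8]]]}}

```text
time_s: 1.43
eef_pos: [0.4072, 0.0295, 0.4044]
tcp_rot: [-179.9, 0.1, -27.3]
contact_force: [1.5, -0.5, 0.8]
finger_gap: 0.0403
```

```bash
python3 - <<'E'
from h import *
go(.464,.184,.36,-20.5)
E
```

```text
t 1.43 pos [0.4072 0.0295 0.4044] [-1.7989e+02  5.0000e-02 -2.7300e+01] F [ 1.53 -0.49  0.78] gap 0.0403
shift [-0.0203, -0.1633, 0.0447] rv [-0.0019, 0.0008, -0.1188] rows 4.1
```

{"name": "drive_tool", "arguments": {"steps": [[0.04, [-0.005, -0.04, 0.01], [0, 0, -0.03]], [0.04, [-0.01, -0.08, 0.02], [0, 0, -0.06]], [0.04, [-0.015, -0.12, 0.03], [0, 0, -0.09]], [0.04, [-0.02, -0.15, 0.045], [0, 0, -0.119]], [0.04, [-0.0203, -0.163, 0.045], [-0.002, 0.001, -0.119]], [0.04, [-0.0203, -0.163, 0.045], [-0.002, 0.001, -0.119]]]}}

```text
time_s: 1.93
eef_pos: [0.4638, 0.1859, 0.3583]
tcp_rot: [179.9, 0.1, -20.3]
contact_force: [-0.9, -0.2, 1.3]
finger_gap: 0.0401
```

```bash
python3 - <<'E'
from h import *
im,d,C=shot('wrist','w1'); P=cloud('wrist',d,C)
m=(P[...,2]>.060)&(P[...,2]<.095)&(np.hypot(P[...,0]-.464,P[...,1]-.184)<.075)&(im.max(2)<60)&(d>0)
q=P[m]; print(m.sum(),np.median(q,0),q.mean(0),cv2.minAreaRect((q[:,:2]*1000).astype(np.float32)))
red=(im[...,0].astype(int)-im[...,1]>50)&(P[...,2]>.074)&(P[...,2]<.088)&(d>0); q=P[red]
A=np.c_[2*q[:,:2],np.ones(len(q))]; s=np.linalg.lstsq(A,(q[:,:2]**2).sum(1),rcond=None)[0]
print('rim',len(q),s[:2],np.sqrt(s[2]+s[0]**2+s[1]**2)); go(.464,.184,.24,-20.5)
E
```

```text
1025 [0.46299467 0.18845332 0.07959482] [0.46301063 0.18793384 0.07935572] ((462.66802978515625, 186.92938232421875), (49.322509765625, 11.701386451721191), 68.46968078613281)
rim 2076 [0.58025791 0.20063034] 0.06606005371909533
t 1.98 pos [0.4638 0.1844 0.359 ] [ 1.7991e+02  7.0000e-02 -2.0360e+01] F [-0.86  0.51 -0.85] gap 0.0397
shift [0.0005, 0.0001, 0.119] rv [0.0016, 0.0013, 0.0024] rows 2.9
```

View pics/w1.png

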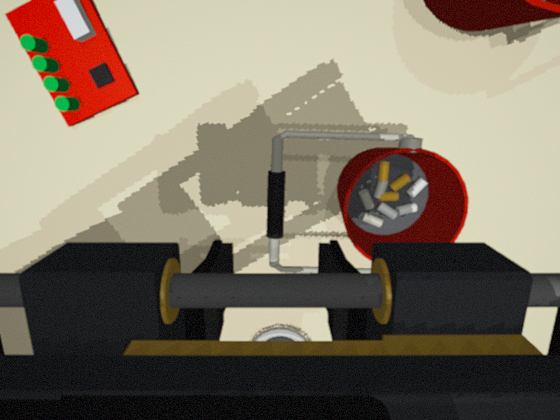

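Wrist view: the sleeve runs from (276,170) to (276,240), crossbar vertical in the picture, pail at (405,200) on the tool's +x side. Measured sleeve centre (0.463, 0.186), top z 0.0795, bar direction 68.5°, which agrees with pail centre plus 95 mm.

```bash
python3 - <<'E'
from h import *
go(.4628,.186,.236,-21)
E
```

```text
t 1.98 pos [0.4638 0.1844 0.359 ] [ 1.7991e+02  7.0000e-02 -2.0360e+01] F [-0.86  0.51 -0.85] gap 0.0397
shift [-0.0013, -0.0013, 0.123] rv [0.0016, 0.0013, 0.0111] rows 3.0
```

{"name": "drive_tool", "arguments": {"steps": [[0.04, [-0.001, -0.001, 0.03], [0.002, 0.001, 0.01]], [0.04, [-0.001, -0.001, 0.06], [0.002, 0.001, 0.01]], [0.04, [-0.001, -0.001, 0.09], [0.002, 0.001, 0.01]], [0.04, [-0.001, -0.001, 0.11], [0.002, 0.001, 0.01]], [0.04, [-0.001, -0.001, 0.12], [0.002, 0.001, 0.01]], [0.04, [-0.001, -0.001, 0.123], [0.002, 0.001, 0.01]], [0.04, [-0.001, -0.001, 0.123], [0.002, 0.001, 0.01]]]}}

```text
time_s: 2.57
eef_pos: [0.4632, 0.1847, 0.2364]
tcp_rot: [-180.0, 0.0, -21.0]
contact_force: [-0.4, 0.2, 0.1]
finger_gap: 0.04
```

{"name": "drive_tool", "arguments": {"steps": [[0.025, [0, 0, 0], [0, 0, 0]], [0.018, [0, 0, 0], [0, 0, 0]], [0.014, [0, 0, 0], [0, 0, 0]], [0.01, [0, 0, 0], [0, 0, 0]], [0.005, [0, 0, 0], [0, 0, 0]], [0.0, [0, 0, 0], [0, 0, 0]], [0.0, [0, 0, 0], [0, 0, 0]]]}}

```text
time_s: 3.15
eef_pos: [0.4632, 0.1849, 0.2368]
tcp_rot: [-180.0, 0.0, -21.0]
contact_force: [-1.0, -0.4, 2.4]
finger_gap: 0.0121
```

```bash
python3 - <<'E'
from h import *
s=sense(); go(.5513,.152,.331,-21)
for a in np.arange(0,91,7.5): print(a, np.round([.095*(1-np.cos(np.radians(a))),-.095*np.sin(np.radians(a))],4))
E
```

```text
t 3.15 pos [0.4632 0.1849 0.2368] [-1.7998e+02  1.0000e-02 -2.1000e+01] F [-1.01 -0.37  2.43] gap 0.0121
shift [0.094, -0.0009, -0.0942] rv [-0.0003, 0.0001, -0.0001] rows 3.2
0.0 [ 0. -0.]
7.5 [ 0.0008 -0.0124]
15.0 [ 0.0032 -0.0246]
22.5 [ 0.0072 -0.0364]
30.0 [ 0.0127 -0.0475]
37.5 [ 0.0196 -0.0578]
45.0 [ 0.0278 -0.0672]
52.5 [ 0.0372 -0.0754]
60.0 [ 0.0475 -0.0823]
67.5 [ 0.0586 -0.0878]
75.0 [ 0.0704 -0.0918]
82.5 [ 0.0826 -0.0942]
90.0 [ 0.095 -0.095]
```

{"name": "drive_tool", "arguments": {"steps": [[0.0, [0.001, 0, -0.012], [0, 0, 0]], [0.0, [0.003, 0, -0.025], [0, 0, 0]], [0.0, [0.007, 0, -0.036], [0, 0, 0]], [0.0, [0.013, 0, -0.047], [0, 0, 0]], [0.0, [0.02, 0, -0.058], [0, 0, 0]], [0.0, [0.028, 0, -0.067], [0, 0, 0]], [0.0, [0.037, 0, -0.075], [0, 0, 0]], [0.0, [0.047, 0, -0.082], [0, 0, 0]]]}}

```text
time_s: 3.82
eef_pos: [0.5081, 0.1676, 0.32]
tcp_rot: [-180.0, -0.0, -21.0]
contact_force: [-1.4, -0.4, 0.4]
finger_gap: 0.0117
```

{"name": "drive_tool", "arguments": {"steps": [[0.0, [0.011, 0, -0.0055], [0, 0, 0]], [0.0, [0.023, 0, -0.0095], [0, 0, 0]], [0.0, [0.035, 0, -0.012], [0, 0, 0]], [0.0, [0.047, 0, -0.0125], [0, 0, 0]], [0.0, [0.047, 0, -0.0125], [0, 0, 0]], [0.0, [0.047, 0, -0.0125], [0, 0, 0]], [0.0, [0.047, 0, -0.0125], [0, 0, 0]]]}}

```text
time_s: 4.4
eef_pos: [0.5519, 0.1506, 0.332]
tcp_rot: [180.0, 0.0, -21.0]
contact_force: [-0.2, -0.7, -2.6]
finger_gap: 0.012
```

```bash
python3 - <<'E'
from h import *
go(.551,.152,.331,-21)
im,d,C=shot('scene','s1')
P=cloud('scene',d,C)
red=(im[...,0].astype(int)-im[...,1]>50)&(P[...,2]>.07)&(P[...,2]<.095)&(np.hypot(P[...,0]-.55,P[...,1]-.15)<.06)
q=P[red]; A=np.c_[2*q[:,:2],np.ones(len(q))]; s=np.linalg.lstsq(A,(q[:,:2]**2).sum(1),rcond=None)[0]
print(len(q),s[:2],np.sqrt(s[2]+s[0]**2+s[1]**2),q[:,2].mean(),q[:,2].max())
cv2.imwrite('pics/s1c.png',cv2.resize(im[110:260,230:430,::-1],(800,600)))
E
```

```text
t 4.4 pos [0.5519 0.1506 0.332 ] [ 1.800e+02  1.000e-02 -2.102e+01] F [-0.19 -0.7  -2.59] gap 0.012
shift [-0.0013, -0.001, 0.001] rv [0.0, 0.0002, -0.0003] rows 0.0
14 [0.54920499 0.15280921] 0.04431193616371745 0.08017073527674083 0.08331507434046004
```

View pics/s1c.png

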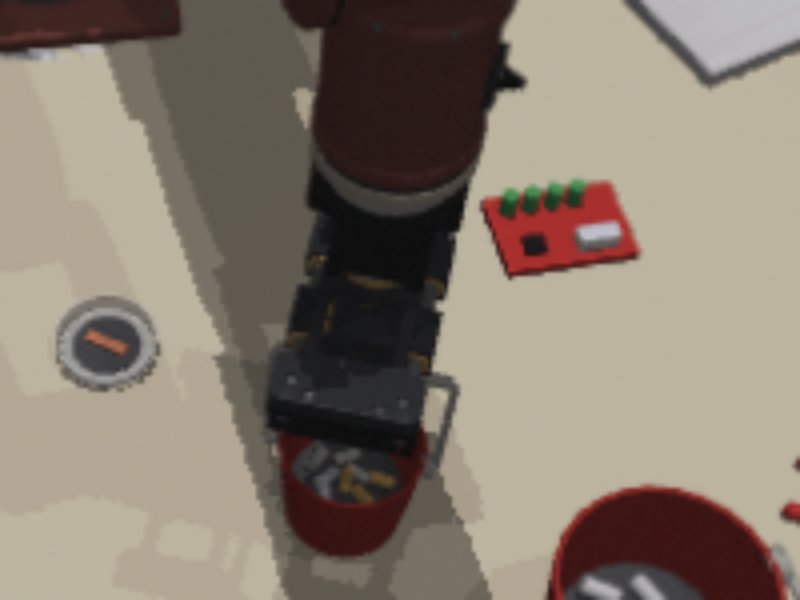

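The bail is upright (leg vertical at (440,420) in the crop), with the pail still on the bench, rim at z 0.080. Next: hold briefly, then lift.

{"name": "drive_tool", "arguments": {"steps": [[0.0, [0, 0, 0], [0, 0, 0]], [0.0, [0, 0, 0], [0, 0, 0]], [0.0, [0, 0, 0], [0, 0, 0]], [0.0, [0, 0, -0.003], [0, 0, 0]], [0.0, [0, 0, -0.008], [0, 0, 0]], [0.0, [0, 0, -0.015], [0, 0, 0]], [0.0, [0, 0, -0.025], [0, 0, 0]], [0.0, [0, 0, -0.035], [0, 0, 0]]]}}

```text
time_s: 5.12
eef_pos: [0.5516, 0.1508, 0.3681]
tcp_rot: [-180.0, 0.0, -21.0]
contact_force: [-0.1, -0.0, -5.2]
finger_gap: 0.0119
```

{"name": "drive_tool", "arguments": {"steps": [[0.0, [0, 0, -0.01], [0, 0, 0]], [0.0, [0, 0, -0.02], [0, 0, 0]], [0.0, [0, 0, -0.03], [0, 0, 0]], [0.0, [0, 0, -0.04], [0, 0, 0]], [0.0, [0, 0, -0.047], [0, 0, 0]], [0.0, [0, 0, -0.051], [0, 0, 0]], [0.0, [0, 0, -0.052], [0, 0, 0]]]}}

```text
time_s: 5.7
eef_pos: [0.5518, 0.1508, 0.4212]
tcp_rot: [-180.0, -0.1, -21.0]
contact_force: [0.1, 0.0, -5.1]
finger_gap: 0.0121
```

```bash
python3 - <<'E'
from h import *
go(.449,-.172,.42,-6.7)
E
```

```text
t 5.7 pos [0.5518 0.1508 0.4212] [-1.7995e+02 -6.0000e-02 -2.1000e+01] F [ 0.09  0.02 -5.13] gap 0.0121
shift [0.0197, 0.3382, 0.001] rv [-0.0007, -0.0012, -0.2496] rows 8.1
```

{"name": "drive_tool", "arguments": {"steps": [[0.0, [0, 0.003, 0], [0, 0, 0]], [0.0, [0, 0.009, 0], [0, 0, 0]], [0.0, [0.001, 0.018, 0], [0, 0, 0]], [0.0, [0.002, 0.03, 0], [0, 0, 0]], [0.0, [0.003, 0.045, 0], [0, 0, 0]], [0.0, [0.004, 0.06, 0], [0, 0, 0]], [0.0, [0.004, 0.075, 0], [0, 0, 0]], [0.0, [0.005, 0.09, 0], [0, 0, 0]]]}}

```text
time_s: 6.37
eef_pos: [0.5234, 0.0633, 0.4207]
tcp_rot: [-180.0, -0.0, -21.0]
contact_force: [-0.1, -0.4, -5.3]
finger_gap: 0.0121
```

{"name": "drive_tool", "arguments": {"steps": [[0.0, [0.001, 0.015, 0], [0, 0, -0.02]], [0.0, [0.002, 0.03, 0], [0, 0, -0.05]], [0.0, [0.003, 0.045, 0], [0, 0, -0.08]], [0.0, [0.004, 0.06, 0], [0, 0, -0.12]], [0.0, [0.005, 0.075, 0], [0, 0, -0.16]], [0.0, [0.006, 0.09, 0], [0, 0, -0.2]], [0.0, [0.006, 0.105, 0], [0, 0, -0.23]], [0.0, [0.007, 0.12, 0], [0, 0, -0.25]]]}}

```text
time_s: 7.03
eef_pos: [0.4858, -0.0527, 0.4203]
tcp_rot: [180.0, 0.0, -6.7]
contact_force: [0.3, 0.1, -5.2]
finger_gap: 0.012
```

```bash
python3 - <<'E'
from h import *
go(.449,-.172,.42,-6.7)
E
```

```text
t 7.03 pos [ 0.4858 -0.0527  0.4203] [ 1.7999e+02  2.0000e-02 -6.6600e+00] F [ 0.26  0.14 -5.23] gap 0.012
shift [-0.0227, 0.1228, 0.0003] rv [0.0002, 0.0004, 0.0007] rows 3.0
```

{"name": "drive_tool", "arguments": {"steps": [[0.0, [-0.003, 0.017, 0], [0, 0, 0]], [0.0, [-0.006, 0.033, 0], [0, 0, 0]], [0.0, [-0.009, 0.049, 0], [0, 0, 0]], [0.0, [-0.012, 0.065, 0], [0, 0, 0]], [0.0, [-0.015, 0.081, 0], [0, 0, 0]], [0.0, [-0.018, 0.096, 0], [0, 0, 0]], [0.0, [-0.02, 0.108, 0], [0, 0, 0]], [0.0, [-0.022, 0.117, 0], [0, 0, 0]]]}}

```text
time_s: 7.7
eef_pos: [0.4492, -0.168, 0.4201]
tcp_rot: [180.0, 0.1, -6.7]
contact_force: [0.1, 0.4, -5.7]
finger_gap: 0.0115
```

{"name": "drive_tool", "arguments": {"steps": [[0.0, [-0.0005, 0.004, 0], [0, 0, 0]], [0.0, [-0.0005, 0.006, 0], [0, 0, 0]], [0.0, [-0.0005, 0.006, 0], [0, 0, 0]], [0.0, [-0.0005, 0.006, 0], [0, 0, 0]], [0.0, [-0.0005, 0.006, 0], [0, 0, 0]], [0.0, [-0.0005, 0.006, 0], [0, 0, 0]]]}}

```text
time_s: 8.2
eef_pos: [0.4482, -0.1734, 0.42]
tcp_rot: [180.0, 0.1, -6.7]
contact_force: [0.1, -0.2, -5.0]
finger_gap: 0.0121
```

```bash
python3 - <<'E'
from h import *
go(.449,-.172,.42,-6.7)
im,d,C=shot('wrist','w2')
a,b,c=shot('scene','s2')
cv2.imwrite('pics/w2s.png',np.vstack([cv2.resize(im[80:320],(660,283)),cv2.resize(a[140:260,60:340],(660,283))])[...,::-1])
E
```

```text
t 8.2 pos [ 0.4482 -0.1734  0.42  ] [ 1.7997e+02  5.0000e-02 -6.7000e+00] F [ 0.08 -0.23 -5.  ] gap 0.0121
shift [0.0006, -0.0015, 0.0] rv [0.0006, 0.0009, 0.0] rows 0.0
```

View pics/w2s.png

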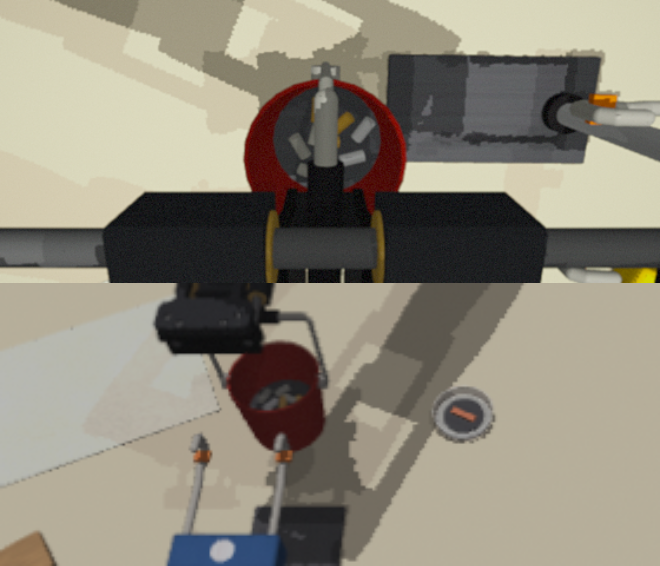

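Wrist: the bail's bare rod runs from (276,150) to (276,220). The left prong tip and lip are at about (505-555,179), with orange at (512,165). Scene: the pail hangs level, in front of the prongs. Next I measure prong against bar in the tool frame.

```bash
python3 - <<'E'
from h import *
z=np.load('pics/w2.npz'); im,d=z['im'],z['d']; C=np.array(camera_params('wrist')['mount'])
P=cloud('wrist',d,C)  # tool frame
W=cloud('wrist',d,z['C'])
print('stand-side px, tool coords & worldz')
m=(W[...,2]>.185)&(W[...,2]<.245)&(P[...,0]>.07)&(d>0)&(P[...,0]<.3)
q=P[m]; w=W[m]; c=im[m]; print(m.sum(), q.min(0),q.max(0))
t=w[:,2]>.228; print('lip',t.sum(),q[t].mean(0),np.percentile(q[t],[2,98],axis=0).round(4).tolist(), w[t].mean(0), np.percentile(w[t,2],[50,90,98]))
o=(c[:,0].astype(int)-c[:,2]>90); print('orange',o.sum(),np.percentile(q[o],[2,50,98],axis=0).round(4).tolist(),np.median(w[o],0))
m=(abs(P[...,0])<.012)&(W[...,2]>.235)&(W[...,2]<.275)&(P[...,1]<-.02)&(d>0)&(im.max(2)>75)
q=P[m];w=W[m]; print('bar',m.sum(),np.percentile(q,[2,50,98],axis=0).round(4).tolist(), np.percentile(w,[2,50,98],axis=0).round(4).tolist())
s=np.load('pics/t0.npz'); Pt=cloud('top',s['d'],s['C']); it=s['im']
s2=np.load('pics/s0.npz'); Ps=cloud('scene',s2['d'],s2['C'])
R=np.array([[np.cos(np.radians(-6.7)),np.sin(np.radians(-6.7))],[-np.sin(np.radians(-6.7)),np.cos(np.radians(-6.7))]])
for n,Q in (('top',Pt),('scene',Ps)):
    S=(Q[...,:2]-[.5686,-.1856])@R.T
    for sg in (1,-1):
        k=(abs(S[...,1]-sg*.036)<.014)&(Q[...,2]>.22)&(Q[...,2]<.245)&(S[...,0]<.03)&(S[...,0]>-.03); print(n,sg,'lip',k.sum(),np.median(S[k],0).round(4),np.percentile(S[k],[5,95],axis=0).round(4).tolist(),np.percentile(Q[k][:,2],[50,90]).round(4))
        k=(abs(S[...,1]-sg*.036)<.014)&(Q[...,2]>.19)&(Q[...,2]<.222)&(S[...,0]<.07)&(S[...,0]>.025); print('   run',k.sum(),np.median(S[k],0).round(4),np.percentile(Q[k][:,2],[50,90]).round(4))
E
```

```text
stand-side px, tool coords & worldz
2212 [ 0.10667437 -0.04471201  0.18295097] [0.1504642  0.03722729 0.21314876]
lip 1330 [ 0.1172131  -0.00690555  0.1867402 ] [[0.1082, -0.0414, 0.1837], [0.1277, 0.0359, 0.1914]] [ 0.56522204 -0.18029827  0.23319153] [0.23367295 0.23550508 0.2361708 ]
orange 231 [[0.1162, -0.0446, 0.2049], [0.1209, -0.0421, 0.2063], [0.1264, -0.0317, 0.2087]] [ 0.57302947 -0.14574491  0.21356708]
bar 1380 [[-0.0042, -0.0553, 0.1583], [-0.0006, -0.0411, 0.1602], [0.0033, -0.027, 0.1716]] [[0.4478, -0.1466, 0.2484], [0.4525, -0.1326, 0.2599], [0.4563, -0.1185, 0.2618]]
top 1 lip 45 [-0.0038  0.037 ] [[-0.0125, 0.0333], [0.0071, 0.0394]] [0.2315 0.235 ]
   run 74 [0.0471 0.0362] [0.2089 0.2104]
top -1 lip 43 [-0.0034 -0.0347] [[-0.0129, -0.0381], [0.005, -0.0322]] [0.2322 0.2347]
   run 77 [ 0.0472 -0.0351] [0.2091 0.2111]
scene 1 lip 31 [0.0008 0.0382] [[-0.0081, 0.0355], [0.0092, 0.0404]] [0.2318 0.2341]
   run 72 [0.0479 0.0374] [0.2083 0.2101]
scene -1 lip 33 [-0.0004 -0.0343] [[-0.0091, -0.0373], [0.0088, -0.0324]] [0.2315 0.2343]
   run 75 [ 0.0488 -0.0356] [0.2077 0.2098]
```

Consistent across three cameras: stand origin is 0.120 m ahead (tool x) and 2 mm towards tool -y, prong axis ≈ 0.206. Moving over the run at stand x = 30 mm.

{"name": "drive_tool", "arguments": {"steps": [[0.0, [0.002, 0, 0], [0, 0, 0]], [0.0, [0.006, -0.001, 0], [0, 0, 0]], [0.0, [0.013, -0.002, 0], [0, 0, 0]], [0.0, [0.022, -0.002, 0], [0, 0, 0]], [0.0, [0.032, -0.002, 0], [0, 0, 0]], [0.0, [0.043, -0.002, 0], [0, 0, 0]], [0.0, [0.054, -0.002, 0], [0, 0, 0]], [0.0, [0.065, -0.002, 0], [0, 0, 0]]]}}

```text
time_s: 8.97
eef_pos: [0.5144, -0.1792, 0.4198]
tcp_rot: [180.0, 0.0, -6.7]
contact_force: [0.5, -0.2, -4.5]
finger_gap: 0.012
```

{"name": "drive_tool", "arguments": {"steps": [[0.0, [0.011, 0, 0], [0, 0, 0]], [0.0, [0.022, 0, 0], [0, 0, 0]], [0.0, [0.033, 0, 0], [0, 0, 0]], [0.0, [0.044, 0, 0], [0, 0, 0]], [0.0, [0.055, 0, 0], [0, 0, 0]], [0.0, [0.065, 0, 0], [0, 0, 0]], [0.0, [0.074, 0, 0], [0, 0, 0]], [0.0, [0.08, 0, 0], [0, 0, 0]]]}}

```text
time_s: 9.63
eef_pos: [0.5953, -0.1886, 0.4191]
tcp_rot: [180.0, 0.1, -6.7]
contact_force: [0.9, 0.2, -4.8]
finger_gap: 0.0119
```

```bash
python3 - <<'E'
from h import *
T=np.load('pics/w2.npz')['C']@np.linalg.inv(np.array(camera_params('wrist')['mount']))
r=np.linalg.inv(T)@np.append(T_tool()[:3,3],1); print(r-[.1203,-.002,0,0])
go(*(T@[.1503,-.002,0,1])[:3],-6.7)
E
```

```text
[ 2.75865304e-02 -4.66271760e-05  8.23075210e-04  1.00000000e+00]
t 9.63 pos [ 0.5953 -0.1886  0.4191] [ 1.7998e+02  6.0000e-02 -6.6800e+00] F [ 0.86  0.24 -4.85] gap 0.0119
shift [0.0024, 0.0, -0.0008] rv [0.0003, 0.001, 0.0003] rows 0.1
```

{"name": "drive_tool", "arguments": {"steps": [[0.0, [0.001, 0, 0], [0, 0, 0]], [0.0, [0.002, 0, 0], [0, 0, 0]], [0.0, [0.002, 0, 0], [0, 0, 0]], [0.0, [0.002, 0, 0], [0, 0, 0]], [0.0, [0.002, 0, 0], [0, 0, 0]]]}}

```text
time_s: 10.05
eef_pos: [0.597, -0.1888, 0.4192]
tcp_rot: [180.0, 0.1, -6.7]
contact_force: [-0.4, 0.4, -4.5]
finger_gap: 0.0122
```

```bash
python3 - <<'E'
from h import *
im,d,C=shot('wrist','w3')
a,b,c=shot('scene','s3')
cv2.imwrite('pics/w3s.png',np.vstack([cv2.resize(im[80:320],(660,283)),cv2.resize(a[170:300,70:270],(660,310))])[...,::-1])
E
```

```text
(no output)
```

View pics/w3s.png

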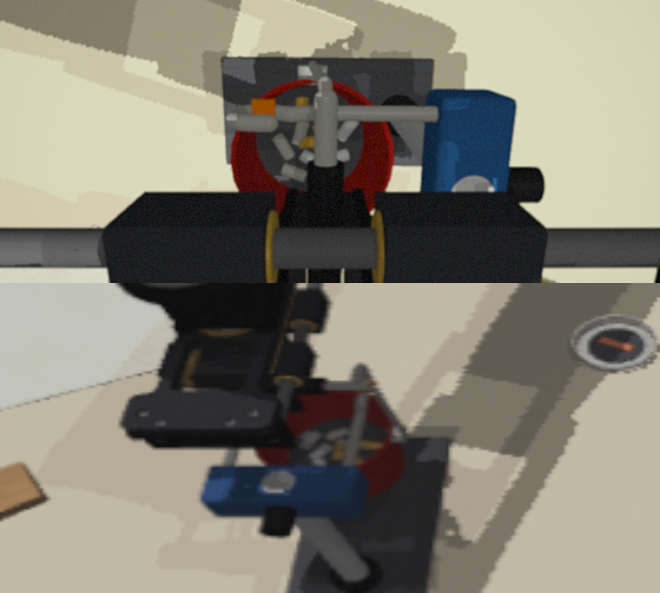

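The rod at crop (325,113) sits over the left prong's run, between the lip end (277) and block (430). The sleeve end (325,165) is inboard and the corner (320,85) outboard. Scene: the pail hangs clear of the post. Descending.

{"name": "drive_tool", "arguments": {"steps": [[0.0, [0.001, 0, 0.004], [0, 0, 0]], [0.0, [0.001, 0, 0.01], [0, 0, 0]], [0.0, [0.001, 0, 0.017], [0, 0, 0]], [0.0, [0.001, 0, 0.024], [0, 0, 0]], [0.0, [0.001, 0, 0.029], [0, 0, 0]], [0.0, [0.001, 0, 0.033], [0, 0, 0]], [0.0, [0.001, 0, 0.034], [0, 0, 0]], [0.0, [0.001, 0, 0.034], [0, 0, 0]]]}}

```text
time_s: 10.82
eef_pos: [0.5978, -0.1889, 0.3845]
tcp_rot: [180.0, 0.1, -6.7]
contact_force: [-0.3, 0.1, -6.0]
finger_gap: 0.012
```

{"name": "drive_tool", "arguments": {"steps": [[0.0, [0, 0, 0.0005], [0, 0, 0]], [0.0, [0, 0, 0.001], [0, 0, 0]], [0.0, [0, 0, 0.0015], [0, 0, 0]], [0.0, [0, 0, 0.002], [0, 0, 0]], [0.0, [0, 0, 0.002], [0, 0, 0]]]}}

```text
time_s: 11.23
eef_pos: [0.5978, -0.1889, 0.3826]
tcp_rot: [180.0, 0.1, -6.7]
contact_force: [0.6, -0.3, -5.5]
finger_gap: 0.0119
```

{"name": "drive_tool", "arguments": {"steps": [[0.0, [0, 0, 0.0005], [0, 0, 0]], [0.0, [0, 0, 0.001], [0, 0, 0]], [0.0, [0, 0, 0.0015], [0, 0, 0]], [0.0, [0, 0, 0.002], [0, 0, 0]], [0.0, [0, 0, 0.002], [0, 0, 0]]]}}

```text
time_s: 11.65
eef_pos: [0.5977, -0.1889, 0.3804]
tcp_rot: [-180.0, 0.1, -6.7]
contact_force: [0.7, 0.3, -5.0]
finger_gap: 0.0121
```

{"name": "drive_tool", "arguments": {"steps": [[0.0, [0, 0, 0.0005], [0, 0, 0]], [0.0, [0, 0, 0.001], [0, 0, 0]], [0.0, [0, 0, 0.0015], [0, 0, 0]], [0.0, [0, 0, 0.0015], [0, 0, 0]]]}}

```text
time_s: 11.98
eef_pos: [0.5977, -0.1888, 0.3787]
tcp_rot: [-180.0, 0.1, -6.7]
contact_force: [-0.2, -0.5, -5.9]
finger_gap: 0.0119
```

{"name": "drive_tool", "arguments": {"steps": [[0.0, [0, 0, 0.0005], [0, 0, 0]], [0.0, [0, 0, 0.001], [0, 0, 0]], [0.0, [0, 0, 0.001], [0, 0, 0]]]}}

```text
time_s: 12.23
eef_pos: [0.5979, -0.1889, 0.3782]
tcp_rot: [180.0, 0.1, -6.7]
contact_force: [0.9, -0.9, -3.7]
finger_gap: 0.0121
```

{"name": "drive_tool", "arguments": {"steps": [[0.0, [0, 0, 0.0005], [0, 0, 0]], [0.0, [0, 0, 0.0007], [0, 0, 0]], [0.0, [0, 0, 0.0007], [0, 0, 0]]]}}

```text
time_s: 12.48
eef_pos: [0.5981, -0.1889, 0.3781]
tcp_rot: [180.0, 0.0, -6.7]
contact_force: [0.0, 0.2, -1.1]
finger_gap: 0.0121
```

Contact at TCP z ≈ 0.3783 (load went from -5.3 to -1.1 N). That is 7.5 mm above the prong axis; the bump/lip window needs +6.5 mm.

{"name": "drive_tool", "arguments": {"steps": [[0.0, [0, 0, -0.001], [0, 0, 0]], [0.0, [0, 0, -0.003], [0, 0, 0]], [0.0, [0, 0, -0.005], [0, 0, 0]], [0.0, [0, 0, -0.0065], [0, 0, 0]], [0.0, [0, 0, -0.0065], [0, 0, 0]], [0.0, [0, 0, -0.0065], [0, 0, 0]]]}}

```text
time_s: 12.98
eef_pos: [0.5981, -0.1889, 0.3846]
tcp_rot: [180.0, 0.0, -6.7]
contact_force: [-0.2, -0.4, -4.3]
finger_gap: 0.0121
```

```bash
cat >> h.py <<'E'
def st():
    T=np.load('pics/w2.npz')['C']@np.linalg.inv(np.array(camera_params('wrist')['mount']))
    r=np.linalg.inv(T)@np.append(T_tool()[:3,3],1); print('stand x,-y',(r-[.1203,-.002,0,0])[:2].round(4)); go(*(T@[.1203,-.002,0,1])[:2],.3848,-6.7)
E
python3 -c "
from h import *
st()"
```

```text
stand x,-y [ 0.0304 -0.0001]
t 12.98 pos [ 0.5981 -0.1889  0.3846] [ 1.7998e+02  3.0000e-02 -6.6900e+00] F [-0.2  -0.37 -4.29] gap 0.0121
shift [-0.0304, 0.0, -0.0002] rv [0.0004, 0.0006, 0.0002] rows 0.7
```

{"name": "drive_tool", "arguments": {"steps": [[0.0, [-0.002, 0, 0], [0, 0, 0]], [0.0, [-0.005, 0, 0], [0, 0, 0]], [0.0, [-0.008, 0, 0], [0, 0, 0]], [0.0, [-0.011, 0, 0], [0, 0, 0]], [0.0, [-0.014, 0, 0], [0, 0, 0]], [0.0, [-0.016, 0, 0], [0, 0, 0]], [0.0, [-0.017, 0, 0], [0, 0, 0]], [0.0, [-0.017, 0, 0], [0, 0, 0]]]}}

```text
time_s: 13.65
eef_pos: [0.5809, -0.1869, 0.3848]
tcp_rot: [180.0, 0.0, -6.7]
contact_force: [1.2, -0.1, -4.3]
finger_gap: 0.0121
```

{"name": "drive_tool", "arguments": {"steps": [[0.0, [-0.0015, 0, 0], [0, 0, 0]], [0.0, [-0.003, 0, 0], [0, 0, 0]], [0.0, [-0.0045, 0, 0], [0, 0, 0]], [0.0, [-0.006, 0, 0], [0, 0, 0]], [0.0, [-0.007, 0, 0], [0, 0, 0]], [0.0, [-0.007, 0, 0], [0, 0, 0]]]}}

```text
time_s: 14.15
eef_pos: [0.5738, -0.1861, 0.3847]
tcp_rot: [180.0, 0.0, -6.7]
contact_force: [-0.5, -0.5, -4.6]
finger_gap: 0.0121
```

{"name": "drive_tool", "arguments": {"steps": [[0.0, [-0.001, 0, 0], [0, 0, 0]], [0.0, [-0.002, 0, 0], [0, 0, 0]], [0.0, [-0.003, 0, 0], [0, 0, 0]], [0.0, [-0.004, 0, 0], [0, 0, 0]], [0.0, [-0.004, 0, 0], [0, 0, 0]], [0.0, [-0.004, 0, 0], [0, 0, 0]]]}}

```text
time_s: 14.65
eef_pos: [0.5698, -0.1856, 0.3848]
tcp_rot: [180.0, 0.0, -6.7]
contact_force: [-0.3, -0.6, -5.0]
finger_gap: 0.0125
```

{"name": "drive_tool", "arguments": {"steps": [[0.0, [-0.0005, 0, 0], [0, 0, 0]], [0.0, [-0.001, 0, 0], [0, 0, 0]], [0.0, [-0.001, 0, 0], [0, 0, 0]]]}}

```text
time_s: 14.9
eef_pos: [0.5687, -0.1855, 0.3848]
tcp_rot: [180.0, 0.0, -6.7]
contact_force: [0.2, -0.1, -6.1]
finger_gap: 0.0117
```

```bash
python3 - <<'E'
from h import *
st()
im,d,C=shot('wrist','w4')
cv2.imwrite('pics/w4c.png',cv2.resize(im[120:260,180:380,::-1],(800,560),interpolation=cv2.INTER_CUBIC))
E
```

```text
stand x,-y [ 0.0009 -0.    ]
t 14.9 pos [ 0.5687 -0.1855  0.3848] [ 1.7997e+02  4.0000e-02 -6.6900e+00] F [ 0.21 -0.06 -6.07] gap 0.0117
shift [-0.0008, 0.0, -0.0] rv [0.0004, 0.0006, 0.0001] rows 0.0
```

View pics/w4c.png

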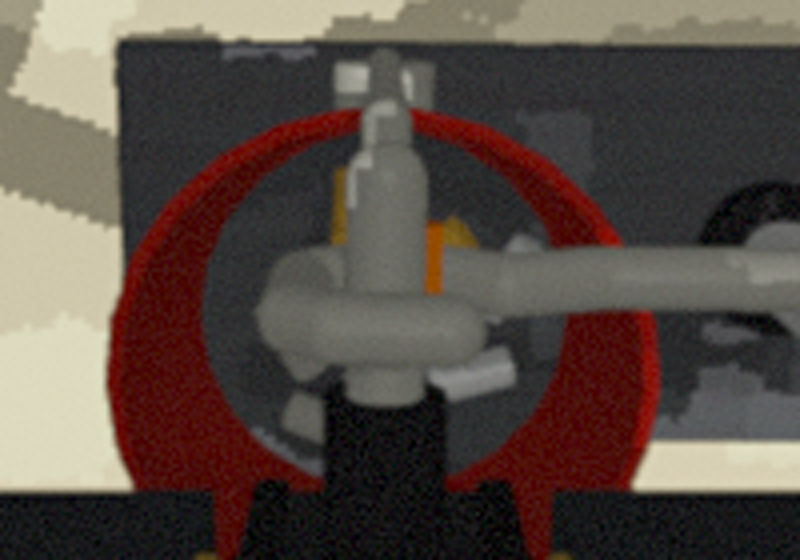

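The rod (x≈388) passes under the left lip (260–485) and over the orange pad (435,260). The sleeve ends inboard of the prong. Lowering now.

{"name": "drive_tool", "arguments": {"steps": [[0.0, [0, 0, 0.001], [0, 0, 0]], [0.0, [0, 0, 0.002], [0, 0, 0]], [0.0, [0, 0, 0.003], [0, 0, 0]], [0.0, [0, 0, 0.004], [0, 0, 0]], [0.0, [0, 0, 0.005], [0, 0, 0]], [0.0, [0, 0, 0.0055], [0, 0, 0]], [0.0, [0, 0, 0.0055], [0, 0, 0]]]}}

```text
time_s: 15.53
eef_pos: [0.5688, -0.1855, 0.3793]
tcp_rot: [180.0, 0.0, -6.7]
contact_force: [-0.5, -0.3, -3.8]
finger_gap: 0.0122
```

{"name": "drive_tool", "arguments": {"steps": [[0.0, [0, 0, 0.0005], [0, 0, 0]], [0.0, [0, 0, 0.001], [0, 0, 0]], [0.0, [0, 0, 0.001], [0, 0, 0]]]}}

```text
time_s: 15.78
eef_pos: [0.5688, -0.1855, 0.3784]
tcp_rot: [180.0, 0.0, -6.7]
contact_force: [-1.7, 0.1, -3.7]
finger_gap: 0.012
```

{"name": "drive_tool", "arguments": {"steps": [[0.0, [0, 0, 0.0005], [0, 0, 0]], [0.0, [0, 0, 0.0007], [0, 0, 0]], [0.0, [0, 0, 0.0007], [0, 0, 0]], [0.0, [0, 0, 0.0007], [0, 0, 0]]]}}

```text
time_s: 16.12
eef_pos: [0.5688, -0.1855, 0.3782]
tcp_rot: [180.0, -0.0, -6.7]
contact_force: [-1.5, 0.7, 1.5]
finger_gap: 0.0119
```

Load is fully on the pockets. Opening gently.

{"name": "drive_tool", "arguments": {"steps": [[0.0, [0, 0, -0.0003], [0, 0, 0]], [0.013, [0, 0, -0.0003], [0, 0, 0]], [0.016, [0, 0, -0.0003], [0, 0, 0]], [0.02, [0, 0, -0.0003], [0, 0, 0]], [0.026, [0, 0, -0.0003], [0, 0, 0]], [0.032, [0, 0, -0.0003], [0, 0, 0]], [0.036, [0, 0, -0.0003], [0, 0, 0]], [0.036, [0, 0, -0.0003], [0, 0, 0]]]}}

```text
time_s: 16.78
eef_pos: [0.5689, -0.1856, 0.3787]
tcp_rot: [180.0, -0.0, -6.7]
contact_force: [-0.2, 0.7, 0.2]
finger_gap: 0.0334
```

```bash
python3 - <<'E'
from h import *
st()
im,d,C=shot('wrist','w5')
cv2.imwrite('pics/w5c.png',cv2.resize(im[100:320,140:420,::-1],(700,550),interpolation=cv2.INTER_CUBIC))
E
```

```text
stand x,-y [ 0.0011 -0.    ]
t 16.78 pos [ 0.5689 -0.1856  0.3787] [ 1.7995e+02 -3.0000e-02 -6.6900e+00] F [-0.21  0.66  0.17] gap 0.0334
shift [-0.001, 0.0, -0.0061] rv [0.0008, -0.0005, 0.0001] rows 0.1
```

View pics/w5c.png

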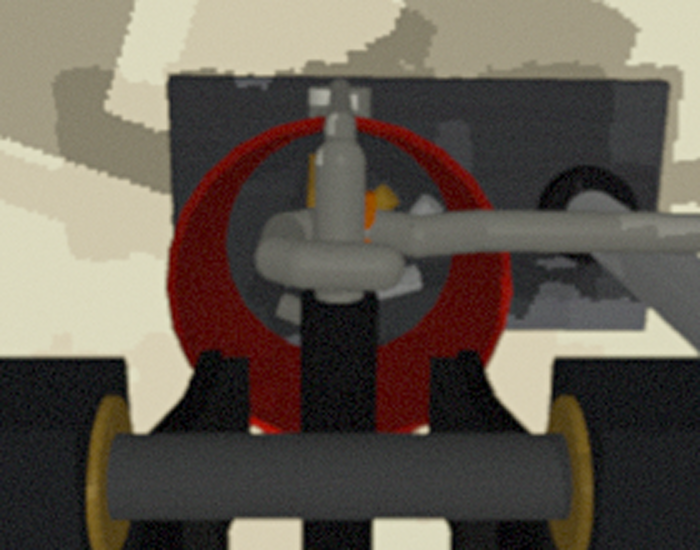

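Released: the rod sits under the lip on the pad, and the fingers (220 and 460) are clear of the sleeve (340). Rising straight up.

{"name": "drive_tool", "arguments": {"steps": [[0.036, [0, 0, -0.005], [0, 0, 0]], [0.036, [0, 0, -0.015], [0, 0, 0]], [0.036, [0, 0, -0.03], [0, 0, 0]], [0.036, [0, 0, -0.05], [0, 0, 0]], [0.036, [0, 0, -0.075], [0, 0, 0]], [0.036, [0, 0, -0.1], [0, 0, 0]], [0.036, [0, 0, -0.12], [0, 0, 0]], [0.036, [0, 0, -0.12], [0, 0, 0]]]}}

```text
time_s: 17.5
eef_pos: [0.5693, -0.1856, 0.5057]
tcp_rot: [179.8, -0.6, -6.7]
contact_force: [0.9, -0.6, 1.0]
finger_gap: 0.0362
```

{"name": "drive_tool", "arguments": {"steps": [[0.036, [0, 0.03, 0], [0, 0, 0]], [0.036, [0, 0.06, 0], [0, 0, 0]], [0.036, [0, 0.09, 0], [0, 0, 0]], [0.036, [0, 0.11, 0], [0, 0, 0]], [0.036, [0, 0.11, 0], [0, 0, 0]], [0.036, [0, 0.11, 0], [0, 0, 0]], [0.036, [0, 0.11, 0], [0, 0, 0]], [0.036, [0, 0.11, 0], [0, 0, 0]]]}}

```text
time_s: 18.17
eef_pos: [0.5567, -0.2938, 0.5062]
tcp_rot: [179.8, -0.6, -6.6]
contact_force: [-0.3, 0.5, 0.4]
finger_gap: 0.036
```

```bash
python3 - <<'E'
from h import *
st()
im,d,C=shot('wrist','w6'); a,b,c=shot('scene','s6')
W=cloud('wrist',d,C); th=np.radians(-6.7); R=np.array([[np.cos(th),np.sin(th)],[-np.sin(th),np.cos(th)]])
T=np.load('pics/w2.npz')['C']@np.linalg.inv(np.array(camera_params('wrist')['mount'])); o=(T@[.1203,-.002,0,1])[:2]
S=(W[...,:2]-o)@R.T
for n,m in (('sleeve',(im.max(2)<60)&(np.abs(S[...,0])<.02)&(abs(S[...,1])<.03)&(W[...,2]>.2)&(W[...,2]<.235)),('outerbar',(np.abs(S[...,0])<.02)&(abs(abs(S[...,1])-.044)<.003)&(W[...,2]>.2)&(W[...,2]<.235))):
    print(n,m.sum(),np.median(S[m],0),np.median(W[m],0))
    for sg in (1,-1):
        k=m&(S[...,1]*sg>0.008); print('  ',sg,k.sum(),np.median(S[k],0).round(4),np.percentile(W[k][:,2],[50,90]).round(4))
cv2.imwrite('pics/w6c.png',np.hstack([cv2.resize(im,(440,330)),cv2.resize(a[180:310,90:250],(360,330))])[...,::-1])
E
```

```text
stand x,-y [0.0014 0.109 ]
t 18.17 pos [ 0.5567 -0.2938  0.5062] [179.8   -0.56  -6.63] F [-0.31  0.47  0.4 ] gap 0.036
shift [-0.0026, -0.1094, 0.121] rv [0.0035, -0.0098, 0.0012] rows 3.9
sleeve 1422 [0.00032322 0.00243705] [ 0.56820748 -0.18309669  0.22056983]
   1 541 [0.0004 0.0169] [0.2206 0.222 ]
   -1 420 [ 0.0003 -0.0156] [0.2206 0.2219]
outerbar 108 [-8.75533051e-05 -4.38477990e-02] [ 0.56267605 -0.22866859  0.21830405]
  return _methods._mean(a, axis=axis, dtype=dtype,
  ret = um.true_divide(
Traceback (most recent call last):
IndexError: index -1 is out of bounds for axis 0 with size 0
```

```bash
python3 - <<'E'
from h import *
im=np.load('pics/w6.npz')['im']; a=np.load('pics/s6.npz')['im']
cv2.imwrite('pics/w6c.png',np.hstack([cv2.resize(im,(440,330)),cv2.resize(a[180:310,90:250],(360,330))])[...,::-1])
E
```

```text
(no output)
```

View pics/w6c.png

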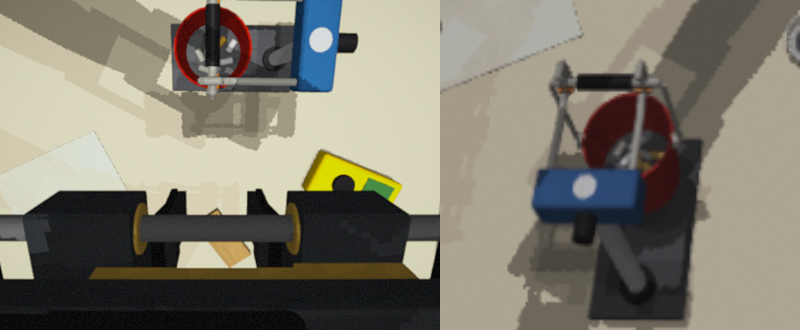

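{"name": "drive_tool", "arguments": {"steps": [[0.036, [0, 0, 0], [0, 0, 0]], [0.036, [0, 0, 0], [0, 0, 0]], [0.036, [0, 0, 0], [0, 0, 0]], [0.036, [0, 0, 0], [0, 0, 0]], [0.036, [0, 0, 0], [0, 0, 0]], [0.036, [0, 0, 0], [0, 0, 0]], [0.036, [0, 0, 0], [0, 0, 0]], [0.036, [0, 0, 0], [0, 0, 0]]]}}

```text
time_s: 18.93
eef_pos: [0.5567, -0.2938, 0.5064]
tcp_rot: [179.8, -0.6, -6.6]
contact_force: [0.0, -0.3, 0.4]
finger_gap: 0.0362
```

The wrist view (left) shows the crossbar in the pockets at (213,40). The scene view (right) shows the pail hanging with the bar in both prong tips, at (560,85) and (640,85), and the gripper away from it. Next I check stillness, then hand in.

```bash
python3 - <<'E'
from h import *
a=camera('scene')[0].astype(int)
for _ in range(4): b=camera('scene')[0].astype(int)
print('same',(abs(a-b)[180:310,90:250].max(2)>60).sum(), (abs(b-np.load('pics/s6.npz')['im'].astype(int))[180:310,90:250].max(2)>60).sum())
W=cloud('wrist',*(lambda r:(r[1],cam2world('wrist')))(camera('wrist')))
print('rim z spread check', np.nanmedian(W[...,2]))
print(finish_job())
E
```

```text
same 0 0
rim z spread check 0.003859751383047394
the job is handed in; nothing more can be done
None
```

I raised the bail while the pail stood on the bench, carried the pail to the stand, hung it in both pockets, let go and handed the job in. It took about 20 of the 67 s; no verdict was reported.

- **Feeling for the prongs:** the crossbar touched the level run at TCP z of about 0.378 m. The reading went from about -5.3 N (pail's weight) to -1.1 N. I then lifted 6.5 mm, moved it over the bumps and under the lips, and lowered it until the stand took the whole load. The force readings stayed small throughout.
- **Position:** the last wrist view put the middle of the crossbar at x ≈ 0.3 mm in the stand's frame. Both halves of the sleeve had the same height (0.2206 m), so the bar is level.
- **Stillness:** camera frames about 0.2 s and 1 s apart showed no change around the pail. The gripper was well clear.
- **Not directly confirmed:**
  - I could not read how far the pads are pressed. I infer it from the bar's height and the load transfer.
  - Only one bare end of the rod was measured at the end. The other end was hidden from that view, and that script stopped there with an error.
  - I did not re-measure the dish, breadboard or circuit board, but the arm never came near them at bench height.

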